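# Open the empty bottle nest to its loading position

## Task

Make the empty bottle nest ready for loading: with your fingertips push its sprung jaw all the way back, then let it go so that it springs back and catches half open on its stop pin. Only push on the front face of the jaw: do not pinch it, and do not touch the pin, which drops by itself. Leave the nest that holds a bottle, its bottle, the spare bottle and the cartons alone, and finish clear of everything.

Things in the scene. Friction and masses are not known exactly. Their poses are not given: they have to be found in the camera images.
- empty_nest: Nest without a bottle, bolted down: aluminium plate x -130 to 150, y +-60, z 0 to 12 mm from its origin (on the table). Its x runs from the white V block (x -128 to -90, top 40 mm high) to the jaw, the dark pin bridge (x 48 to 72, top 50) and end stop (x 135 to 150, top 52); z up. Spring barrels along the sides, top 48. Yaw within 0.4 rad of the robot's x; may be the left or right nest.
- empty_jaw_face (a point): Centre of the front (-x) face of the empty nest's jaw, where to push; moves with it, axes as the nest's. White upright plate 120 mm wide (y), 12 thick, from 30 to 85 mm above the table; this point is 60 mm high, at x = -58.5 mm of the nest when shut. The gap from V block to shut jaw is 31 mm or more; above 40 mm height the face is free from the front.
- empty_jaw (a joint): Opening of the empty nest's jaw in m along the nest's +x: 0 shut (start), 0.060 fully back at its stop. A spring pulls it shut: 4 N at 0, 6.7 N at 0.035, 8.4 N at 0.060, plus about 14 N per m/s. Just past 0.035 the stop pin drops into the slide's slot; let go, the jaw then returns and is held at about 0.035. Let go earlier, it shuts.
- empty_pin (a joint): Height of the empty nest's stop pin in m, positive DOWNWARD: about 0 raised, riding on the slide; 0.010 dropped into the slot (latched). A light spring drops it in under 0.1 s.
- empty_pin_knob (a point): Black round knob of the empty nest's stop pin, 22 mm diameter, 12 mm high, over the bridge at x = 60, y = 0 mm of the nest; top 72 mm above the table while raised, 62 when dropped. This point is the centre of its top. Not to be touched.
- empty_jaw_back (a point): Aluminium back plate of the empty nest's jaw, 12 x 120 x 53 mm, right behind the white plate (x -46.5 to -34.5 mm of the nest when shut), top 83 mm above the table; this point is the centre of its rear face, 60 mm high. Not to be touched.
- full_nest: The other nest, the same in every part, with a bottle standing between its V block and its shut jaw. Same origin and axes as the empty one. Leave it alone.
- full_jaw (a joint): Opening of the full nest's jaw in m, 0 shut (at the start), as joint empty_jaw. It must stay shut.
- held_bottle: Pump bottle of amber glass with a black label and white top, 36 mm diameter, 120 mm tall, about 0.12 kg, standing loose on the full nest's plate, 12 mm above the table, at x = -77 mm, y = 0 of that nest; origin at the centre of its underside. Leave it alone.
- spare_bottle: Pump bottle of amber glass with a black label and white top, 36 mm diameter, 120 mm tall, about 0.12 kg, standing loose on the table to the side of the nests; origin at the centre of its underside. Leave it alone.
- carton0: Upright closed yellow carton, 50 x 50 x 140 mm tall, about 0.16 kg, standing loose on the table; origin at the centre of its underside. Leave it alone.
- carton1: Upright closed yellow carton, 50 x 50 x 140 mm tall, about 0.16 kg, standing loose on the table; origin at the centre of its underside. Leave it alone.

How it is judged:
By the outcome, as a careful person would: the job done as asked, in the order asked, and still so for the second after the job is handed in, with the robot touching nothing.
It also fails if it takes over 38 s, if anything falls off the work surface, if the arm or the gripper's body presses on something with over 40 N, if the wrist force passes 120 N, or if a joint passes its speed limit or range.

## Robot

A 6-joint arm with a two-finger parallel gripper is mounted at the origin on the work surface. World frame = base frame: x ahead of the robot, y to its left, z up, the work surface at z = 0. Lengths are in m, angles in rad, forces in N, time in s.
With the tool pointing down it reaches from about 0.375 to 0.9 m from the base axis. Payload 3.1 kg.
Tool frame: the origin (TCP) lies midway between the tips of the shut fingers; the grasp point (between the pads) lies r.grip_depth behind it (r.grip_depth is the distance from the TCP to the grasp point, in m); x points along the fingers, y is the direction in which the jaws open and shut, and the axes are right-handed (so a half turn about x gives the same grasp; the last joint's range is limited). The gripper opens to 87 mm and grips with 3 to 60 N. Pads are 19 mm wide; open, the fingers measure 117 mm over their backs; the gripper's body (75 mm by 190 mm) begins 51 mm behind the grasp point.
Start: joints at [0.953, 0.527, 1.433, -0, 1.181, -0.178], TCP at [0.266, 0.566, 0.223] pointing down, gripper open.
Joint ranges: [-3.08, 3.08], [-0.75, 2.2], [0.22, 2.44], [-1.43, 4.57], [0, 2.65], [-2.85, 2.85]. Speed limits (rad/s): [2.79, 2.79, 3.14, 3.14, 3.14, 3.14].

## Interface

Orientations are given as a 3x3 rotation matrix whose columns are the frame's x, y, z axes.
In Python, from bench import readout, optics, r, silhouettes gives the robot as it stands.
- The arm moves only by the shell command python3 -m inch 'ROWS' [FORCE]. ROWS is JSON, one flat list of numbers, 5 for each row, row after row: the opening, from 0 (shut) to 1 (fully open), then the shift along the tool's x, y, z in cm, then the turn about the tool's x in degrees. In form: [grip, x, y, z, twist, grip, x, y, z, twist, ...]. A call has 1 to 20 rows; each row shifts and turns the commanded pose from where the row before left it, along the tool's axes as they then stand; what a row does not reach is not made up. A row lasts 1/10 s, in which the tool goes at most 50 mm and 8.59 degrees, less where a joint would pass 70% of its speed; a pose out of reach is approached as far as the arm can. A call with a gripper value outside its range is refused whole. The fingers move at their own pace and stop on an object; FORCE is the grip in N (left out, the last holds). Time passes only in rows, so rows that do not move let the fingers close. It gives the time, the measured TCP pose, the force and the opening at its end, in the units of the state.
- readout.read_state(): the state, without advancing time (a new reading comes with each control period).
- optics.grab_frame(name): name is "scene" or "top" or "wrist"; returns the picture (384x512x3 uint8, blue, green, red); there is no depth.
- optics.get_calibration(name): a dict with "fx", "fy", "cx", "cy" (pixels), "world_to_cam" (4x4, takes a point from world to camera coordinates). Camera axes: x right, y down, z forward; pixel columns grow to the right and rows downward; lengths in m; the calibration is good to about 2 mm. A picture is of the moment at which its call begins: read the wrist's pose just before it. get_calibration takes no time and is no camera call; for the wrist camera it gives the pose at the moment of the call.
- r.sign_off(): hands the job in, once; it reports no verdict.
Trained networks look in the newest picture that a camera, given by its name, has taken for a name from the list of things; names that differ only in an ending like _2 or _b are one class to them, and where a whole thing is asked for, a point or a joint stands for the part that bears it (a point fixed in the world has none). Each returns a list of dicts, best first, with "p" (0 to 1); they miss things now and then, are a little off and sometimes report something else, mostly with a low value. They report only what shows in the picture. A call takes as long as a camera call.
- silhouettes(label, camera): "region" (384x512 bool, what is visible of it) and "centre" ([column, row] in pixels, amid what is visible of it).
The state is a dict: "time": time; "qpos": joint angles; "qd": joint speeds; "joint_efforts": joint torques, N m; "tool_pos": TCP position; "ee_rot": TCP orientation; "ft_force": force on the tool from outside, world axes, zero at the start; "torque": the same for the moment, N m; "width": finger opening in m.
Only numpy, scipy, OpenCV 4.12 (cv2) and the standard library are available. Lean on these libraries where they do the work, as an engineer would, in place of code of your own. Each camera call takes 0.05 s, during which the arm holds its last target. There are 200 camera calls.

## Working session

There is one attempt and no reset: what is moved stays moved. The work goes in short steps, Python scripts to look and compute and a shell command to move; the robot and the scene stay as the last step left them, time stands still between calls to the robot, and variables do not carry over. Pictures are saved under pics/ and viewed, about 8 in all and at most 12, crops included, and the job is handed in when it is done.

```bash
mkdir -p pics; ls; python3 - <<'E'
from bench import readout, optics, r, silhouettes
import cv2,numpy as np
s=readout.read_state();print(s['time'],s['tool_pos'],s['ee_rot'],r.grip_depth)
for c in ("scene","top"):
    im=optics.grab_frame(c);cv2.imwrite(f"pics/{c}0.png",im)
    for l in("empty_nest","empty_jaw_face","empty_jaw","empty_pin_knob","full_nest","held_bottle","spare_bottle","carton0"):
        print(c,l,[(round(d['p'],2),np.round(d['centre']).tolist(),int(d['region'].sum())) for d in silhouettes(l,c)][:4])
print(optics.get_calibration("top"))
E
```

```text
pics
0.0 [0.26563426 0.56492546 0.22158485] [[-1.26105800e-03  4.25757205e-01  9.04836567e-01]
 [-1.75538224e-03  9.04834950e-01 -4.25758890e-01]
 [-9.99997664e-01 -2.12524070e-03 -3.93682712e-04]] 0.0187
scene empty_nest [(0.85, [187.0, 200.0], 4210)]
scene empty_jaw_face [(0.95, [196.0, 185.0], 1148)]
scene empty_jaw [(0.83, [197.0, 190.0], 1165)]
scene empty_pin_knob [(0.51, [178.0, 201.0], 39)]
scene full_nest [(0.56, [318.0, 232.0], 4247)]
scene held_bottle [(0.68, [325.0, 186.0], 169)]
scene spare_bottle []
scene carton0 [(0.94, [430.0, 254.0], 1325), (0.92, [139.0, 136.0], 926)]
top empty_nest [(0.66, [329.0, 184.0], 3161)]
top empty_jaw_face [(0.68, [332.0, 199.0], 914)]
top empty_jaw []
top empty_pin_knob []
top full_nest [(0.86, [221.0, 188.0], 3103)]
top held_bottle [(0.59, [216.0, 215.0], 122)]
top spare_bottle [(0.58, [123.0, 228.0], 187)]
top carton0 [(0.77, [403.0, 228.0], 530), (0.6, [135.0, 176.0], 629)]
{'fx': 420.0493266439051, 'fy': 420.0493266439051, 'cx': 265.0112483606171, 'cy': 197.7422678827612, 'world_to_cam': array([[ 0.01704889, -0.99970919, -0.01705473,  0.0033162 ],
       [-0.98918803, -0.01437967, -0.14594609,  0.57028906],
       [ 0.14565841,  0.01935855, -0.98914553,  1.30537302],
       [ 0.        ,  0.        ,  0.        ,  1.        ]])}
```

```bash
python3 - <<'E'
import cv2
a=cv2.imread("pics/top0.png")[110:290,90:450]
cv2.imwrite("pics/top0c.png",cv2.resize(a,(800,400),interpolation=cv2.INTER_CUBIC))
E
```

```text
(no output)
```

View pics/top0c.png

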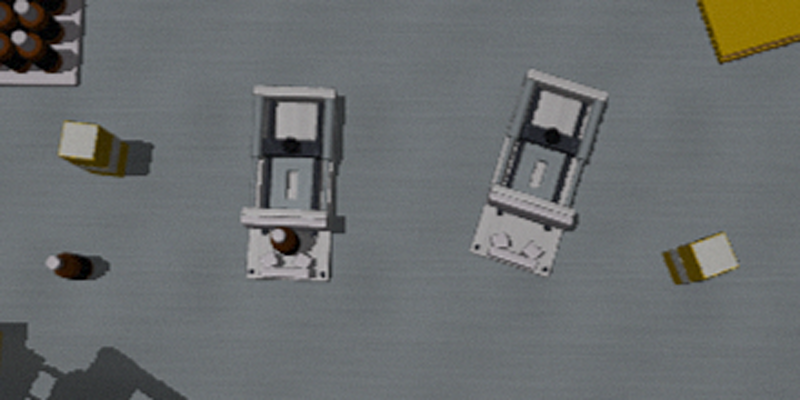

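View pics/scene0.png

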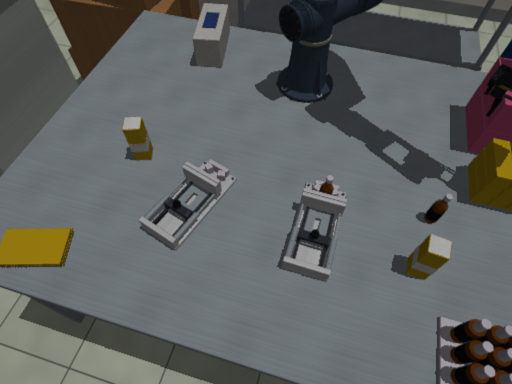

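The empty nest is the right one: knob at crop (552,136), plate corners near (472,251) and (550,275), end stop corners at (530,71) and (607,94). I'll fit its pose from these points.

```bash
cat > h.py <<'E'
import numpy as np
from scipy.optimize import least_squares
from bench import readout, optics, r, silhouettes
def proj(c,P):
    q=P@c['world_to_cam'][:3,:3].T+c['world_to_cam'][:3,3]
    return np.c_[c['fx']*q[:,0]/q[:,2]+c['cx'],c['fy']*q[:,1]/q[:,2]+c['cy']]
def world(n,P):
    a=n[2];P=np.atleast_2d(np.array(P,float))
    return np.c_[n[0]+np.cos(a)*P[:,0]-np.sin(a)*P[:,1],n[1]+np.sin(a)*P[:,0]+np.cos(a)*P[:,1],P[:,2]]
def fit(c,P,uv,g): 
    o=least_squares(lambda n:(proj(c,world(n,P))-uv).ravel(),g,loss='soft_l1')
    return o.x,proj(c,world(o.x,P))-uv
E
python3 - <<'E'
from h import *
c=optics.get_calibration("top")
P=np.array([[60,0,72],[-130,60,12],[-130,-60,12],[150,60,52],[150,-60,52]])/1000.
uv=np.array([[552,133],[472,251],[550,275],[530,71],[607,94]])/2.2222+[90,110]
n,e=fit(c,P,uv,[.6,-.15,-.3]);print(n,e.round(1))
for y in(-.06,.06): print(proj(c,world(n,[-.0585,y,.085]))-[90,110])
print(world(n,[-.0585,0,.06]),world(n,[-.0585+.06,0,.06]))
s=readout.read_state();R=s['ee_rot'];print(np.degrees(np.arctan2(R[1,1],R[0,1])),np.degrees(n[2]))
w=world(n,[-.075,0,.2216])[0]
print(R.T@(w-s['tool_pos'])*100)
E
```

```text
[ 0.59909933 -0.20289576 -0.29260895] [[ 0.6  0.5]
 [-0.6  0.5]
 [-0.1  1. ]
 [-0.5 -1.7]
 [ 0.6 -1.3]]
[[257.59105814 101.15436388]]
[[220.21771929  89.48600514]]
[[ 0.5430859  -0.18602136  0.06      ]] [[ 0.60053557 -0.20332844  0.06      ]]
64.79995966475298 -16.765258097156895
[  0.09408749 -56.4478621   55.43320415]
```

```bash
python3 -m inch '[0,0,-1.5,1.5,0, 0,0,-3.1,3,0, 0,0,-3.2,3.1,0, 0,0,-3.3,3.2,0, 0,0,-3.3,3.2,0, 0,0,-3.3,3.2,0, 0,0,-3.3,3.2,0, 0,0,-3.3,3.2,0, 0,0,-3.3,3.2,0, 0,0,-3.3,3.2,0, 0,0,-3.3,3.2,0, 0,0,-3.3,3.2,0, 0,0,-3.3,3.2,0, 0,0,-3.3,3.2,0, 0,0,-3.3,3.2,0, 0,0,-3.3,3.2,0, 0,0,-3.3,3.2,0, 0,0,-3.3,2.5,0, 0,0,-2.4,1.3,0, 0,0,0,0,-8.4]'
python3 - <<'E'
from h import *
import cv2
s=readout.read_state();print(s['time'],s['tool_pos'],s['ft_force'],s['width'])
im=optics.grab_frame("wrist");cv2.imwrite("pics/w1.png",im)
c=optics.get_calibration("wrist")
n=[.5991,-.2029,-.2926]
print(proj(c,world(n,np.array([[-58.5,60,85],[-58.5,-60,85],[-130,60,12],[-130,-60,12],[60,0,72],[150,60,52],[150,-60,52]])/1e3)).round())
E
```

```text
time: 2.9
tool_pos: [0.5214, -0.2186, 0.2226]
ee_rot: [[0.002, 0.29, 0.957], [-0.003, 0.957, -0.29], [-1.0, -0.002, 0.003]]
ft_force: [0.3, 0.8, 1.0]
width: 0.0006
2.9 [ 0.52141349 -0.21855567  0.22261758] [0.29330825 0.82086349 0.96117284] 0.0005668546721923431
[[349. 194.]
 [238. 193.]
 [337. 122.]
 [241. 122.]
 [288. 283.]
 [328. 332.]
 [241. 331.]]
```

View pics/w1.png

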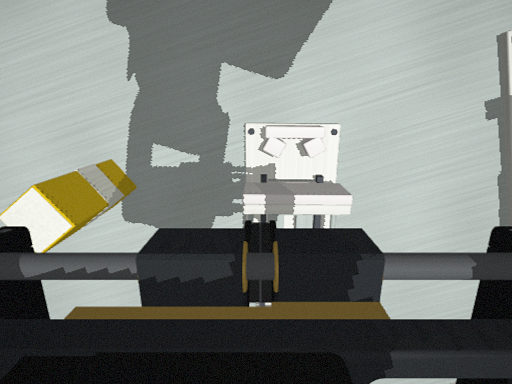

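The wrist picture shows the jaw's top front edge from about (243,194) to (351,194) and the plate corners at (245,123) and (338,123). That is within 3-5 px of the prediction, about 3 mm. I'll refit and work out the move.

```bash
python3 - <<'E'
from h import *
c=optics.get_calibration("wrist")
P=np.array([[-58.5,60,85],[-58.5,-60,85],[-130,60,12],[-130,-60,12]])/1e3
n,e=fit(c,P,np.array([[351,194],[243.5,194],[338.5,123],[245,123]]),[.5991,-.2029,-.2926]);print(n,e.round(1))
s=readout.read_state();R=s['ee_rot'];print(np.degrees(np.arctan2(-R[0,1],R[1,1])),np.degrees(n[2]))
for x in(-.080,-.0585,.0015):print(R.T@(world(n,[x,0,.058])[0]-s['tool_pos'])*100)
E
```

```text
[ 0.60135518 -0.19910917 -0.28536588] [[ 1.7  0.2]
 [-2.4  0.2]
 [ 1.4 -0.1]
 [-1.1 -0.1]]
-16.42849742311232 -16.350260286755216
[16.44147329  3.94483817 -0.77187873]
[16.44329281  3.94777398  1.37811849]
[16.44837054  3.95596695  7.37811075]
```

```bash
python3 -m inch '[0,0,2,-0.4,0, 0,0,1.9,-0.4,0, 0,2,0,0,0, 0,3.5,0,0,0, 0,3.5,0,0,0, 0,3,0,0,0, 0,2.4,0,0,0, 0,1.4,0,0,0, 0,0.6,0,0,0, 0,0,0,0,0]'
python3 -m inch '[0,0,0,0.3,0, 0,0,0,0.3,0, 0,0,0,0.3,0, 0,0,0,0.3,0, 0,0,0,0.3,0, 0,0,0,0.3,0, 0,0,0,0,0]'
python3 - <<'E'
from h import *
import cv2
im=optics.grab_frame("wrist");s=optics.grab_frame("scene")
cv2.imwrite("pics/w2.png",np.vstack([cv2.resize(im[60:260,150:420],(540,400))[:300],cv2.resize(s[120:270,90:360],(540,300))]))
E
```

```text
time: 3.95
tool_pos: [0.5237, -0.1738, 0.058]
ee_rot: [[-0.001, 0.29, 0.957], [0.001, 0.957, -0.29], [-1.0, 0.0, -0.001]]
ft_force: [0.0, -0.1, 0.8]
width: 0.0003
time: 4.65
tool_pos: [0.5389, -0.1785, 0.0584]
ee_rot: [[-0.006, 0.289, 0.957], [0.002, 0.957, -0.289], [-1.0, 0.001, -0.006]]
ft_force: [-5.8, 1.0, 3.1]
width: 0.0004
```

View pics/w2.png

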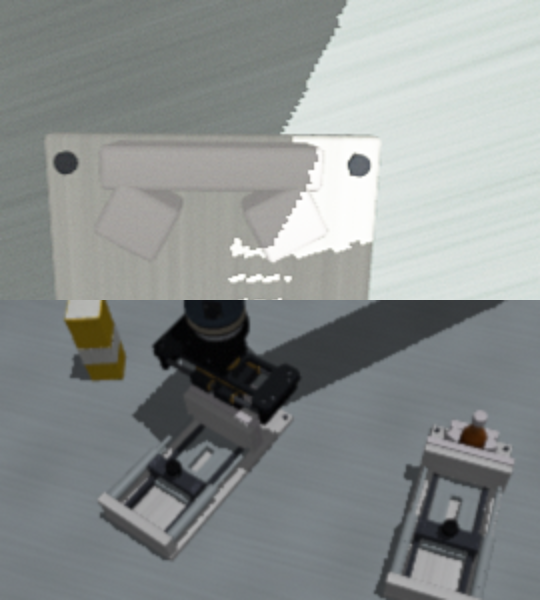

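The fingertips are on the face at 5.9 N and centred on the jaw. Now the push.

```bash
python3 -m inch '[0,0,0,0.3,0, 0,0,0,0.4,0, 0,0,0,0.4,0, 0,0,0,0.4,0, 0,0,0,0.4,0, 0,0,0,0.4,0, 0,0,0,0.4,0, 0,0,0,0.4,0, 0,0,0,0.4,0, 0,0,0,0.4,0, 0,0,0,0.4,0, 0,0,0,0.4,0, 0,0,0,0.3,0, 0,0,0,0,0]'
```

```text
time: 6.15
tool_pos: [0.5857, -0.193, 0.0583]
ee_rot: [[-0.008, 0.289, 0.957], [0.003, 0.957, -0.289], [-1.0, 0.0, -0.008]]
ft_force: [-7.6, 0.2, 6.3]
width: 0.0007
```

```bash
python3 -m inch '[0,0,0,0.2,0, 0,0,0,0.1,0, 0,0,0,0,0]'
```

```text
time: 6.45
tool_pos: [0.5881, -0.1936, 0.0582]
ee_rot: [[-0.009, 0.289, 0.957], [0.003, 0.957, -0.289], [-1.0, 0.0, -0.009]]
ft_force: [-7.7, 0.2, 6.0]
width: 0.0005
```

```bash
python3 -m inch '[0,0,0,0.2,0, 0,0,0,0,0]'
```

```text
time: 6.65
tool_pos: [0.59, -0.1942, 0.0582]
ee_rot: [[-0.009, 0.289, 0.957], [0.003, 0.957, -0.289], [-1.0, 0.0, -0.009]]
ft_force: [-7.8, 0.6, 5.8]
width: 0.0008
```

```bash
python3 -m inch '[0,0,0,0.2,0, 0,0,0,0.2,0, 0,0,0,0,0]'
```

```text
time: 6.95
tool_pos: [0.5937, -0.1954, 0.0581]
ee_rot: [[-0.009, 0.289, 0.957], [0.003, 0.957, -0.289], [-1.0, 0.0, -0.01]]
ft_force: [-7.9, 0.8, 4.3]
width: 0.0004
```

```bash
python3 -m inch '[0,0,0,0.2,0, 0,0,0,0,0]'
```

```text
time: 7.15
tool_pos: [0.5937, -0.1953, 0.0582]
ee_rot: [[-0.013, 0.288, 0.957], [0.004, 0.958, -0.288], [-1.0, 0.0, -0.014]]
ft_force: [-11.7, 0.9, 8.8]
width: 0.0007
```

The TCP has stalled while the force rises, so the jaw is on its stop. One more nudge to confirm, then release straight back and up.

```bash
python3 -m inch '[0,0,0,0.2,0, 0,0,0,0,0]'; python3 -m inch '[0,0,0,-1,0, 0,0,0,-2,0, 0,0,0,-2.5,0, 0,0,0,-2.5,0, 0,0,0,-1,0, 0,-1,0,0,0, 0,-3,0,0,0, 0,-4,0,0,0, 0,-4,0,0,0, 0,-3,0,0,0, 0,-1,0,0,0, 0,0,0,0,0]'
python3 - <<'E'
from h import *
import cv2
t=optics.grab_frame("wrist");s=optics.grab_frame("scene")
cv2.imwrite("pics/w3.png",np.vstack([cv2.resize(t[100:250,150:420],(540,300)),cv2.resize(s[120:270,90:360],(540,300))]))
c=optics.get_calibration("wrist");n=[.60136,-.19911,-.28537]
for o in(0,.035,.06):print(o,proj(c,world(n,[[-.0585+o,.06,.085],[-.0585+o,-.06,.085]])).round().tolist())
cs=optics.get_calibration("scene")
print(proj(cs,world(n,[[.06,0,.072],[.06,0,.062],[-.0235,.06,.085],[-.0235,-.06,.085],[-.0585,.06,.085],[-.0585,-.06,.085]])))
for l in("empty_pin_knob","empty_jaw_face","empty_jaw"): print(l,[(d['p'],d['centre']) for d in silhouettes(l,"scene")])
E
```

```text
time: 7.35
tool_pos: [0.5937, -0.1953, 0.0582]
ee_rot: [[-0.017, 0.288, 0.958], [0.006, 0.958, -0.288], [-1.0, 0.001, -0.018]]
ft_force: [-16.4, 2.0, 11.3]
width: 0.0007
time: 8.55
tool_pos: [0.5176, -0.1727, 0.2208]
ee_rot: [[0.006, 0.289, 0.957], [-0.003, 0.957, -0.289], [-1.0, -0.001, 0.006]]
ft_force: [-0.0, -0.1, -1.0]
width: 0.0003
0 [[314.0, 211.0], [203.0, 212.0]]
0.035 [[313.0, 241.0], [205.0, 242.0]]
0.06 [[312.0, 261.0], [206.0, 262.0]]
[[177.78836977 202.64215357]
 [178.44979226 204.55992757]
 [214.08209297 188.45928992]
 [179.67840079 168.92874842]
 [221.69473828 179.60645586]
 [187.59579587 160.70428222]]
empty_pin_knob []
empty_jaw_face [(0.89, [187.0, 193.6])]
empty_jaw [(0.72, [187.0, 197.2])]
```

View pics/w3.png

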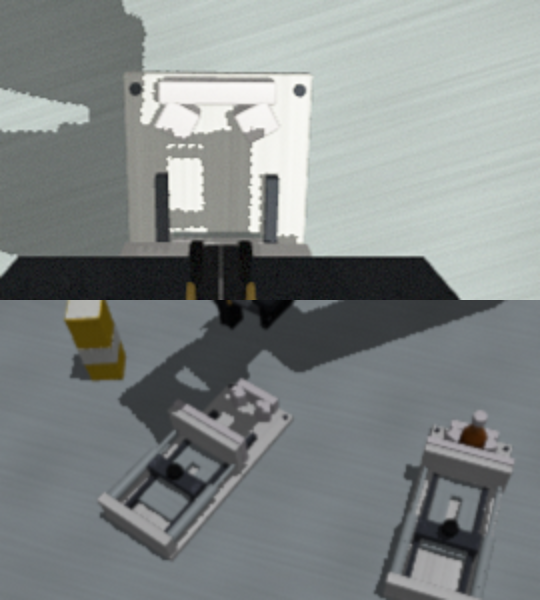

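```bash
python3 -c "
from bench import r,readout
s=readout.read_state();print(s['time'],s['ft_force'].round(1) if hasattr(s['ft_force'],'round') else s['ft_force']);print(r.sign_off())"
```

```text
8.8 [-0.8  0.7 -1. ]
the job is handed in; nothing more can be done
None
```

The empty nest, which was the right-hand one, is ready for loading: its jaw sits half open on the stop pin. The job was handed in at 8.8 s of the 38 s allowed.

- **Push:** I pushed the middle of the jaw's front face with the shut fingertips until the tip stopped moving. The force along the push rose from about 8 N to 17 N, so the jaw was on its end stop. I then released straight back and up.
- **Last checks:** The final scene picture shows the top front edge of the jaw within about 4 px of where 35 mm open should put it. The tool was 0.22 m up, and the force reading was about 1 N, near zero. The full nest and its bottle, and the carton in that view, looked unmoved. I did not check the spare bottle or the other carton again at the end, but the arm stayed above them.
- **Not confirmed:** The network did not find the pin knob in the last picture. That the pin dropped is inferred from the jaw holding at half open.
- **Disagreed:** The first move across overshot by about 4 cm in y because I added up the rows wrongly. I corrected it in free air before going down.

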